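# Stand the fallen bottle in the dispensary drawer and shut it

## Task

A square white bottle has fallen over on the pharmacy counter. Stand it upright, cap up, on the floor of the open drawer of the low drawer unit, in the free space beside the carton, setting it down rather than dropping it, then slide the drawer fully home with the bottle still standing. Do not knock over, push away or carry off anything else on the counter, and do not tip the carton in the drawer.

Things in the scene. Friction and masses are not known exactly. Their poses are not given: they have to be found in the camera images.
- bottle: square white bottle lying on its side on the counter, the only fallen thing; 98 mm long: body 50 x 50 x 70 mm, 8 mm sloping shoulder, round cap 38 mm across, 20 mm long; 0.17 to 0.34 kg. Origin: centre of its base; x axis runs from base to cap (level now, straight up when upright); y and z are square to its flat sides. Lying, the origin is 25 mm above the counter.
- unit_front (a point): middle of the top front edge of the low white drawer unit, which is fixed on the counter, 310 mm wide (this frame's y), 145 mm tall, and reaches 300 mm back from here (this frame's +x); its front faces this frame's -x, towards the robot. It has one drawer, which slides along this x.
- unit_drawer0 (a joint): how far the drawer is pulled out, in m: 0 is fully shut, grows as it opens towards the unit's -x; it starts 0.165 to 0.19 open and stays where it is left (about 1 N of friction).
- drawer_floor (a point): middle of the front edge of the drawer's inner floor, at the foot of its front wall, moving with the drawer, 22 mm above the counter. From here the inside reaches 255 mm along its +x (away from the robot) and 134 mm either way along y; side and back walls 6 mm thick rise 101 mm above this floor, the front (21 mm thick) 110 mm. Shut, the unit's roof is 111 mm above this floor.
- unit_drawer0_handle (a point): middle of the drawer's bar handle, a horizontal steel bar 120 mm long along the unit's y, 35 mm in front of the drawer's front panel, 107 mm above the counter (38 mm below the unit's top).
- carton: white carton standing in the open drawer, loose, 90 mm (its x) by 80 mm (its y), 85 mm tall; origin at the centre of its underside, z up.
- tall_jar: round cream jar standing beside the fallen bottle, 52 mm across, 92 mm tall; origin at the centre of its underside, z up.
- small_jar: round amber jar standing on the other side of the fallen bottle, 46 mm across, 68 mm tall; origin at the centre of its underside, z up.
- powder_jar: large cream powder jar with a yellow label and cap, standing at the back, 100 mm across, 165 mm tall; origin at the centre of its underside, z up.
- mortar: white ceramic mortar bowl standing near the robot, 116 mm across the rim, 65 mm tall; origin at the centre of its underside, z up.
- spatula: spatula lying on the counter to the robot's left, 190 mm long, handle towards its own -x; origin at its middle on the counter.
Things that resemble listed ones, but are neither listed nor needed, are in the scene too. Leave any purple look-alike of the bottle alone.

How it is judged (in metres and radians):
On the way, in this order (a step that is already met when the one before it is completed fails the run):
1. the bottle stands upright on the floor of the open drawer, let go, with the drawer still open (angle between bottle's own x axis and vertical below 0.12 rad and z of bottle in the frame of drawer_floor between -0.006 and 0.006 m and x of bottle in the frame of drawer_floor between 0.01 and 0.245 m and y of bottle in the frame of drawer_floor between -0.124 and 0.124 m and contact force between bottle and the arm below 0.05 N and contact force between bottle and the fingers below 0.05 N and value of joint unit_drawer0 above 0.1 m), for 0.2 s.
2. the drawer is shut (value of joint unit_drawer0 below 0.005 m), for 0.2 s.
At the end, for the whole second after the job is handed in: the drawer is shut to within 5 mm; inside it the bottle stands on the drawer's floor, cap up, within 7 degrees of upright, let go and at rest; the carton in the drawer still stands (angle between bottle's own x axis and vertical below 0.12 rad and z of bottle in the frame of drawer_floor between -0.006 and 0.006 m and x of bottle in the frame of drawer_floor between 0.01 and 0.245 m and y of bottle in the frame of drawer_floor between -0.124 and 0.124 m and contact force between bottle and the arm below 0.05 N and contact force between bottle and the fingers below 0.05 N and value of joint unit_drawer0 below 0.005 m and linear speed of bottle below 0.02 m/s and angle between carton's own z axis and vertical below 0.15 rad); the robot touches nothing.
It fails at once if a jar beside the bottle is tipped (over 20 degrees) or moved more than 30 mm (angle between any of tall_jar, small_jar's own z axis and vertical above 0.35 rad or distance of any of tall_jar, small_jar from where it was at the start of the episode above 0.03 m).
It fails at once if the powder jar or the mortar is tipped (over 20 degrees) or moved more than 30 mm (angle between any of powder_jar, mortar's own z axis and vertical above 0.35 rad or distance of any of powder_jar, mortar from where it was at the start of the episode above 0.03 m).
It fails at once if the spatula is moved more than 30 mm (distance of spatula from where it was at the start of the episode above 0.03 m).
It fails at once if the carton is tipped over 20 degrees (angle between carton's own z axis and vertical above 0.35 rad).
It fails at once if the bottle is dropped (falls free at over 0.6 m/s) (linear speed of bottle above 0.6 m/s and contact force between bottle and the arm below 0.05 N and contact force between bottle and the fingers below 0.05 N).
It also fails if it takes over 72 s, if anything falls off the work surface, if the arm or the gripper's body presses on something with over 40 N, if the wrist force passes 120 N, or if a joint passes its speed limit or range.

## Robot

A 6-joint arm with a two-finger parallel gripper is mounted at the origin on the work surface. World frame = base frame: x ahead of the robot, y to its left, z up, the work surface at z = 0. Lengths are in m, angles in degrees, forces in N, time in s.
With the tool pointing down it reaches from about 0.375 to 0.75 m from the base axis. Payload 9 kg.
Tool frame: the origin (TCP) lies midway between the tips of the shut fingers; the grasp point (between the pads) lies 19 mm behind it; z points along the fingers, y is the line along which they close (so a half turn about z gives the same grasp; the last joint's range is limited). The gripper opens to 85 mm and grips with 20 to 120 N. Pads are 22 mm wide; open, the fingers measure 114 mm over their backs; the gripper's body (76 mm by 85 mm) begins 54 mm behind the grasp point. The pads swing forward as they close: fully open they stand 13 mm farther back than shut.
Start: joints at [-87.531, 5.964, 5.575, 89.605, 0, 77.527], TCP at [0.155, -0.58, 0.231] pointing down, gripper open.
Joint ranges: [-171.21, 171.21], [-48.23, 106.86], [-62.78, 66.21], [-105.2, 120.99], [-86.42, 89.51], [-180, 180]. Speed limits (degrees/s): [127.2, 127.2, 147.25, 180, 180, 180].

## Interface

Orientations are given as a 3x3 rotation matrix whose columns are the frame's x, y, z axes.
In Python, from cell import arm, read_camera gives the robot as it stands.
- The arm moves only by the shell command python3 -m crank 'ROWS' [FORCE]. ROWS is JSON, a list that holds one entry, the list of rows, each a list of 7 numbers: the turn, a rotation vector about the tool's x, y, z normalised to -1 to 1, where 1 is 360 degrees, then the shift along the tool's x, y, z normalised to -1 to 1, where 1 is 200 mm, then the opening, from 0 (shut) to 1 (fully open). A call has 1 to 12 rows; each row is the pose to reach, as a shift and turn from the pose commanded when the call began, along the tool's axes at that moment, turning the shorter way round; what a row does not reach only later rows make up. A row lasts 1/8 s, in which the tool goes at most 62.5 mm and 10.7 degrees, less where a joint would pass 70% of its speed; a pose out of reach is approached as far as the arm can. A call with a number of a shift or a turn outside -1 to 1 is refused whole. A call with a gripper value outside its range is refused whole. The fingers move at their own pace and stop on an object; FORCE is the grip in N (left out, the last holds). Time passes only in rows, so rows that repeat a pose let the fingers close. It gives the time, the measured TCP pose, the force, the opening and the grip force at its end, in the units of the state.
- arm.sense(): the state, without advancing time (a new reading comes with each control period).
- read_camera(name): name is "scene" or "top"; returns a dict with "color" (420x560x3 uint8, red, green, blue), "K" (3x3 intrinsics, pixels), "D" ([k1, k2, p1, p2, k3] as OpenCV has them; the pictures are not rectified), "xyz" and "rotation" of the camera in the world. Camera axes: x right, y down, z forward; pixel columns grow to the right and rows downward; lengths in m; the calibration is good to about 2 mm. A picture is of the moment at which its call begins. There is no depth.
- arm.job_done(): hands the job in; it is judged then, once.
The state is a dict: "clock": time; "q": joint angles; "qd": joint speeds; "tau": joint torques, N m; "eef_pos": TCP position; "orientation": TCP orientation; "ft_force": force on the tool from outside, world axes, zero at the start; "ft_torque": the same for the moment, N m; "opening": finger opening in m; "grasp_force": force on a finger pad.
Only numpy, scipy, OpenCV 4.12 (cv2) and the standard library are available. Lean on these libraries where they do the work, as an engineer would, in place of code of your own. Each camera call takes 0.05 s, during which the arm holds its last target. There are 200 camera calls.

## Working session

There is one attempt and no reset: what is moved stays moved. The work goes in short steps, Python scripts to look and compute and a shell command to move; the robot and the scene stay as the last step left them, time stands still between calls to the robot, and variables do not carry over. Pictures are saved under pics/ and viewed, at most 10 in all, crops included, and the job is handed in when it is done.

```bash
ls; mkdir -p pics; python3 - <<'E'
from cell import arm, read_camera
import cv2
for n in ("scene","top"):
    c=read_camera(n); cv2.imwrite(f"pics/{n}0.png",cv2.resize(c["color"][:,:,::-1],(800,600),interpolation=cv2.INTER_CUBIC))
    print(n,c["K"],c["D"],c["xyz"],c["rotation"])
s=arm.sense();print(s["clock"],s["eef_pos"],s["orientation"],s["opening"])
E
```

```text
pics
scene [[382.33473258   0.         279.18077451]
 [  0.         382.33473258 212.42241567]
 [  0.           0.           1.        ]] [-0.06790468  0.          0.          0.          0.        ] [ 1.26358425 -0.59994801  0.73077583] [[ 0.57492228  0.4403886  -0.68958122]
 [ 0.81811642 -0.32202033  0.47643303]
 [-0.01224349 -0.83806968 -0.54542581]]
top [[501.92608653   0.         275.78999698]
 [  0.         501.92608653 204.72658204]
 [  0.           0.           1.        ]] [-0.15570598  0.          0.          0.          0.        ] [ 0.3418983  -0.07884803  1.75266484] [[ 2.69362201e-03 -9.94255306e-01  1.07000616e-01]
 [-9.99996212e-01 -2.61759063e-03  8.51008453e-04]
 [-5.66035860e-04 -1.07002503e-01 -9.94258590e-01]]
0.1 [ 0.15469777 -0.57938731  0.23057072] [[ 9.66189254e-01  2.57833907e-01 -4.94516676e-05]
 [ 2.57833765e-01 -9.66188481e-01  1.25219528e-03]
 [ 2.75078770e-04 -1.22260793e-03 -9.99999215e-01]] 0.08522803339851723
```

View pics/top0.png

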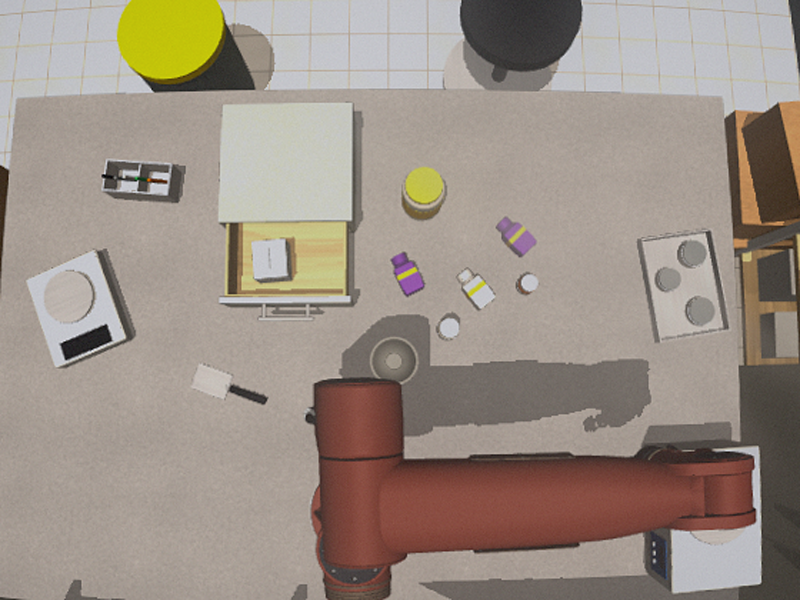

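View pics/scene0.png

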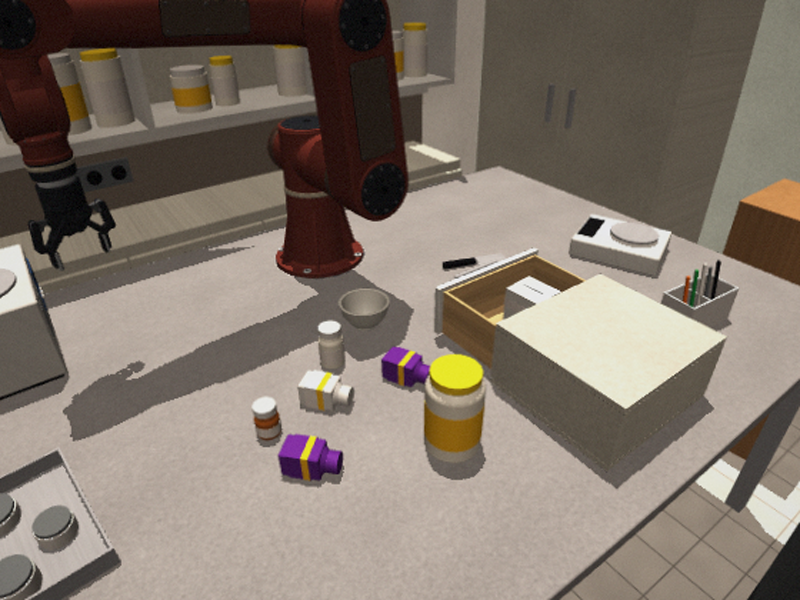

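The top view (800x600 pixels) shows three lying bottles: purple (407,273), light purple (517,236) and white with a yellow band (476,289), cap towards (465,274). The white one lies between the cream jar (449,327) and the amber jar (528,283). The drawer is open, with the carton at (271,260) on its left side and free space at (318,260). I choose the white bottle and check it in a crop.

```bash
cat > h.py <<'E'
import numpy as np, cv2
from cell import arm, read_camera
def ray(c,uv):
    p=cv2.undistortPoints(np.array([[uv]],float),np.array(c["K"]),np.array(c["D"]))[0,0]
    return np.array(c["rotation"])@[p[0],p[1],1.]
def at_z(c,uv,z):
    d=ray(c,uv); o=np.array(c["xyz"]); return o+d*(z-o[2])/d[2]
def proj(c,P):
    R=np.array(c["rotation"]); P=np.atleast_2d(P)
    t=-R.T@np.array(c["xyz"])
    return cv2.projectPoints(P.astype(float),cv2.Rodrigues(R.T)[0],t,np.array(c["K"]),np.array(c["D"]))[0][:,0]
def crop(c,x0,y0,w,h,s,fn):
    cv2.imwrite(fn,cv2.resize(c["color"][y0:y0+h,x0:x0+w,::-1],None,fx=s,fy=s,interpolation=cv2.INTER_CUBIC))
E
python3 - <<'E'
from h import *
c=read_camera("top"); crop(c,300,165,90,80,7,"pics/b1.png")
crop(c,145,140,110,90,7,"pics/d1.png")
E
```

```text
(no output)
```

View pics/b1.png

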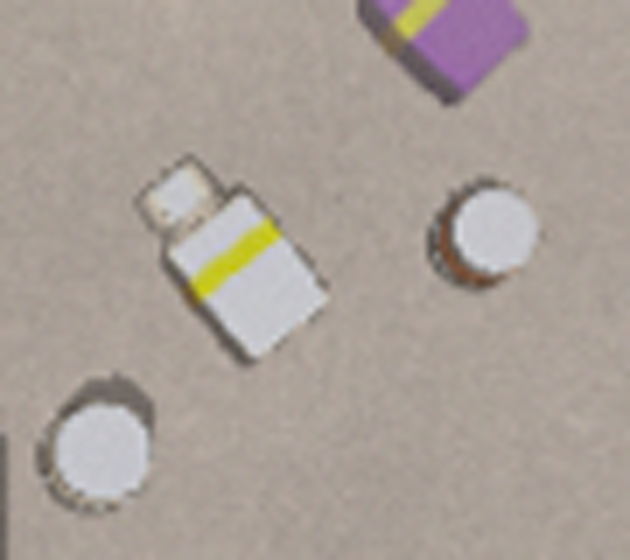

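View pics/d1.png

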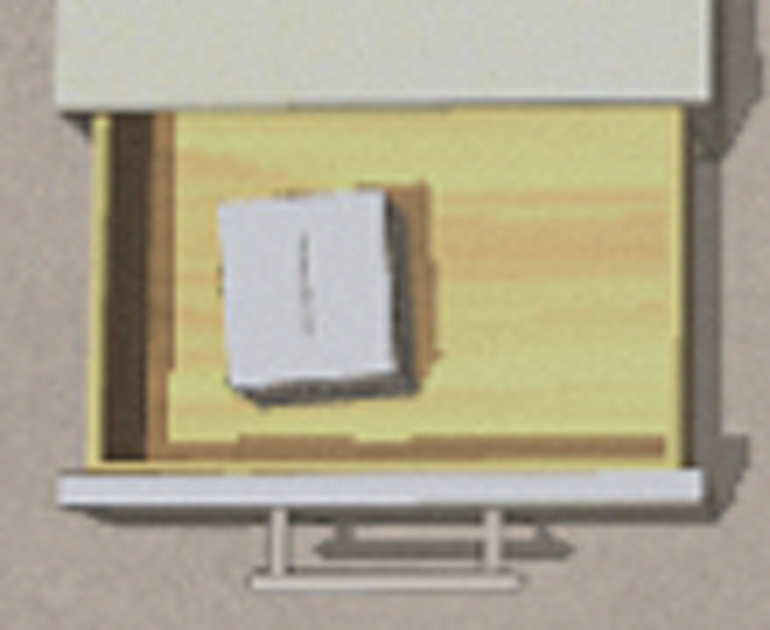

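The crop shows the white bottle with its yellow band. The body corners are at about (328,297), (255,360), (168,256) and (240,190), and the cap points up-left to about (165,180). The drawer crop shows the carton top corners (217,203) to (397,375), the handle bar at y=580, and free floor on the right.

```bash
python3 - <<'E'
from h import *
np.set_printoptions(precision=4,suppress=True)
c=read_camera("top")
B=lambda p,z,o=(300,165):at_z(c,(o[0]+(p[0]+.5)/7-.5,o[1]+(p[1]+.5)/7-.5),z)
D=lambda p,z:B(p,z,(145,140))
k=[B(p,.05) for p in [(328,297),(255,360),(168,256),(240,190)]]
print("body sides",[np.linalg.norm(k[i]-k[(i+1)%4]) for i in range(4)])
base=(k[0]+k[1])/2; sh=(k[2]+k[3])/2; print("base",base,"shoulder",sh)
cap=(B((190,155),.04)+B((137,205),.04))/2; print("cap",cap,np.linalg.norm((cap-base)[:2]))
a=(sh-base)[:2];print("axis deg",np.degrees(np.arctan2(a[1],a[0])), np.degrees(np.arctan2(*(cap-base)[1::-1])))
print("tall",B((103,452),.092),"small",B((496,231),.068))
print("mortar",at_z(c,(394*.7,361*.7),.05),"powder",at_z(c,(424*.7,186*.7),.165), "purple", at_z(c,(407*.7,273*.7),.05))
print("unit top front",D((55,105),.145),D((712,100),.145))
print("panel front top",D((58,502),.132),D((703,502),.132),"inner",D((58,475),.132),D((700,470),.132))
print("handle",D((250,580),.107),D((520,580),.107))
print("carton",[D(p,.107)[:2] for p in [(217,203),(383,190),(397,375),(230,388)]])
print("floor right corner", D((665,455),.022), "walltop R",D((683,465),.123),"L",D((95,465),.123))
E
```

```text
body sides [np.float64(0.04758589820705556), np.float64(0.06608757426067187), np.float64(0.04832727925947395), np.float64(0.06771541518155409)]
base [ 0.5025 -0.301   0.05  ] shoulder [ 0.5542 -0.2585  0.05  ]
cap [ 0.5767 -0.2398  0.04  ] 0.09621336725204653
axis deg 39.344536685876 39.488355975070775
tall [ 0.4396 -0.2052  0.092 ] small [ 0.5485 -0.3991  0.068 ]
mortar [ 0.362  -0.0779  0.05  ] powder [ 0.7562 -0.145   0.165 ] purple [ 0.5721 -0.1084  0.05  ]
unit top front [0.68   0.3294 0.145 ] [0.6817 0.0193 0.145 ]
panel front top [0.4936 0.325  0.132 ] [0.4946 0.0224 0.132 ] inner [0.5063 0.3254 0.132 ] [0.5096 0.0239 0.132 ]
handle [0.4593 0.238  0.107 ] [0.4599 0.1099 0.107 ]
carton [array([0.6399, 0.2584]), array([0.646 , 0.1785]), array([0.557 , 0.1699]), array([0.5507, 0.2497])]
floor right corner [0.5284 0.0484 0.022 ] walltop R [0.5128 0.0325 0.123 ] L [0.512 0.31  0.123]
```

```bash
cat >> h.py <<'E'
from scipy.spatial.transform import Rotation as Ro
np.set_printoptions(precision=4,suppress=True)
def go(p,R):
    "shift/turn (row units) from the present pose to TCP p, orientation R"
    s=arm.sense(); R0=np.array(s["orientation"]); p0=np.array(s["eef_pos"])
    t=Ro.from_matrix(R0.T@R).as_rotvec(); d=R0.T@(np.array(p)-p0)
    print("turn",t/(2*np.pi),"shift",d/.2,"| deg %.1f mm %.1f"%(np.degrees(np.linalg.norm(t)),1000*np.linalg.norm(d)),"q",np.round(s["q"],1))
def frame(yaz,lean):
    "tool y level at azimuth yaz (deg), tool pointing down, then turned by lean about its y"
    a=np.radians(yaz); y=np.array([np.cos(a),np.sin(a),0]); z=np.array([0,0,-1.])
    return np.c_[np.cross(y,z),y,z]@Ro.from_euler("y",lean,degrees=True).as_matrix()
E
python3 - <<'E'
from h import *
go([.35,-.42,.24],frame(25,0))
E
```

```text
turn [-0.0001 -0.0001 -0.2779] shift [ 1.1491 -0.5189 -0.0453] | deg 100.1 mm 252.3 q [-87.5   6.    5.5  89.6   0.   77.5]
```

```bash
python3 -m crank '[[[0,0,-0.278,0.95,-0.45,-0.05,1],[0,0,-0.278,0.95,-0.45,-0.05,1],[0,0,-0.278,0.95,-0.45,-0.05,1],[0,0,-0.278,0.95,-0.45,-0.05,1],[0,0,-0.278,0.95,-0.45,-0.05,1],[0,0,-0.278,0.95,-0.45,-0.05,1],[0,0,-0.278,0.95,-0.45,-0.05,1],[0,0,-0.278,0.95,-0.45,-0.05,1],[0,0,-0.278,0.95,-0.45,-0.05,1],[0,0,-0.278,0.95,-0.45,-0.05,1]]]'; python3 - <<'E'
from h import *
go([.50,-.30,.25],frame(129.4,0))
E
```

```text
clock: 1.45
eef_pos: [0.3151, -0.4437, 0.2411]
orientation: [[-0.426, 0.905, -0.0], [0.905, 0.426, 0.0], [0.0, -0.0, -1.0]]
ft_force: [-0.1, 0.3, -0.0]
opening: 0.0855
grasp_force: 0.0
turn [ 0.     -0.     -0.2893] shift [ 0.2554  1.1427 -0.0444] | deg 104.2 mm 234.4 q [-68.4  -3.6  -3.1  90.5  -0.   -3.6]
```

```bash
python3 -m crank '[[[0,0,-0.289,0.25,0.95,-0.05,1],[0,0,-0.289,0.25,0.95,-0.05,1],[0,0,-0.289,0.25,0.95,-0.05,1],[0,0,-0.289,0.25,0.95,-0.05,1],[0,0,-0.289,0.25,0.95,-0.05,1],[0,0,-0.289,0.25,0.95,-0.05,1],[0,0,-0.289,0.25,0.95,-0.05,1],[0,0,-0.289,0.25,0.95,-0.05,1],[0,0,-0.289,0.25,0.95,-0.05,1],[0,0,-0.289,0.25,0.95,-0.05,1]]]'; python3 - <<'E'
from h import *
go([.575,-.241,.10],frame(129.4,30))
E
```

```text
clock: 2.7
eef_pos: [0.466, -0.318, 0.2511]
orientation: [[-0.773, -0.634, -0.0], [-0.634, 0.773, 0.0], [0.0, 0.0, -1.0]]
ft_force: [-1.1, 0.4, 0.5]
opening: 0.0855
grasp_force: 0.0
turn [ 0.0001  0.0833 -0.0001] shift [-0.6656 -0.0477  0.7555] | deg 30.0 mm 201.6 q [-47.6   0.    1.5  91.5  -0.  -86.9]
```

```bash
python3 -m crank '[[[0,0.083,0,-0.665,-0.048,0,1],[0,0.083,0,-0.665,-0.048,0,1],[0,0.083,0,-0.665,-0.048,0,1],[0,0.083,0,-0.665,-0.048,0.4,1],[0,0.083,0,-0.665,-0.048,0.755,1],[0,0.083,0,-0.665,-0.048,0.755,1],[0,0.083,0,-0.665,-0.048,0.755,1],[0,0.083,0,-0.665,-0.048,0.755,1]]]'; python3 - <<'E'
from h import *
go([.5365,-.2731,.0135],frame(129.4,30))
c=read_camera("top"); crop(c,290,150,110,90,7,"pics/p1.png")
E
```

```text
clock: 3.7
eef_pos: [0.576, -0.2422, 0.1021]
orientation: [[-0.674, -0.63, -0.385], [-0.546, 0.777, -0.315], [0.498, -0.002, -0.867]]
ft_force: [0.1, -0.1, 0.5]
opening: 0.0855
grasp_force: 0.0
turn [ 0.0002  0.0005 -0.001 ] shift [-0.0028  0.0054  0.5093] | deg 0.4 mm 101.9 q [-22.5  33.5  20.6  92.3 -26.  -58. ]
```

View pics/p1.png

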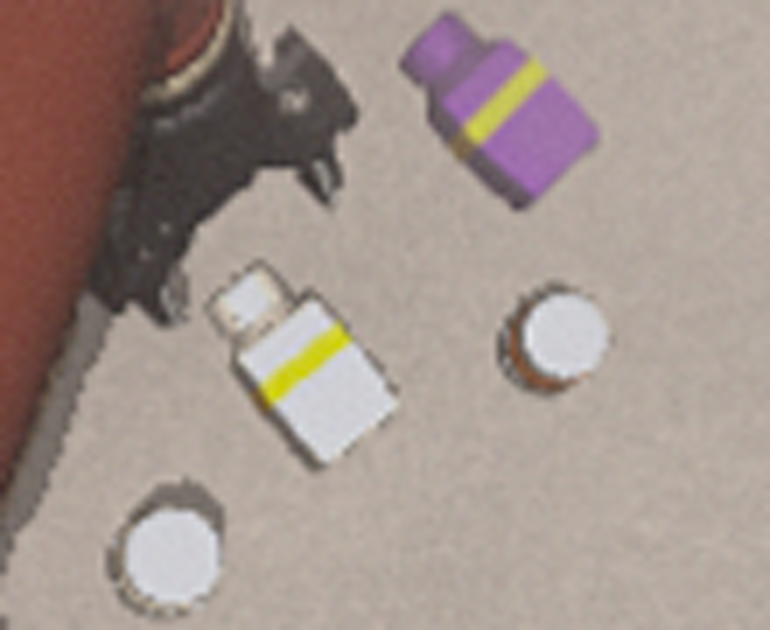

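The crop shows the open fingers at (330,190) and (170,305). With parallax for their height they straddle the bottle's axis, clear of both jars, so I go in along the tool.

```bash
python3 -m crank '[[[0,0,0,0,0.005,0.15,1],[0,0,0,0,0.005,0.3,1],[0,0,0,0,0.005,0.4,1],[0,0,0,0,0.005,0.5,1],[0,0,0,0,0.005,0.505,1],[0,0,0,0,0.005,0.505,0],[0,0,0,0,0.005,0.505,0],[0,0,0,0,0.005,0.505,0],[0,0,0,0,0.005,0.505,0],[0,0,0,0,0.005,0.505,0],[0,0,0,0,0.005,0.505,0],[0,0,0,0,0.005,0.505,0]]]' 40; python3 - <<'E'
from h import *
go([.5365,-.2731,.20],frame(129.4,30))
E
```

```text
clock: 5.25
eef_pos: [0.5369, -0.2729, 0.0142]
orientation: [[-0.674, -0.631, -0.385], [-0.546, 0.776, -0.315], [0.497, -0.002, -0.868]]
ft_force: [1.9, -0.1, 6.9]
opening: 0.0498
grasp_force: 42.3
turn [ 0.0001  0.0005 -0.0009] shift [ 0.4642 -0.0015 -0.8048] | deg 0.4 mm 185.8 q [-26.2  30.8   7.7  80.3 -26.9 -62.1]
```

```bash
python3 -m crank '[[[0,0,0,0.05,0,-0.09,0],[0,0,0,0.12,0,-0.2,0],[0,0,0,0.23,0,-0.4,0],[0,0,0,0.35,0,-0.6,0],[0,0,0,0.465,0,-0.805,0],[0,0,0,0.465,0,-0.805,0],[0,0,0,0.465,0,-0.805,0]]]'; python3 - <<'E'
from h import *
# upright at S, tool pointing radially out, 30 deg down; intermediate poses
S=np.array([.47,-.50]); az=np.degrees(np.arctan2(S[1],S[0])); print(az)
go([.50,-.36,.22],frame(129.4,-15))
E
```

```text
clock: 6.12
eef_pos: [0.5354, -0.2728, 0.1986]
orientation: [[-0.673, -0.63, -0.387], [-0.547, 0.776, -0.314], [0.498, 0.0, -0.867]]
ft_force: [-0.0, 0.5, -2.6]
opening: 0.0501
grasp_force: 42.0
-46.77146974003408
turn [ 0.0001 -0.1246 -0.001 ] shift [ 0.4107 -0.2271  0.1123] | deg 44.9 mm 96.5 q [-26.3  25.3  20.   98.3 -26.9 -62.1]
```

```bash
python3 - <<'E'
from h import *
go([.45,-.38,.24],frame(86,-15))
E
```

```text
turn [-0.0158 -0.1186  0.1216] shift [ 0.6835 -0.1472  0.1537] | deg 61.4 mm 143.2 q [-26.3  25.3  20.   98.3 -26.9 -62.1]
```

```bash
python3 -m crank '[[[-0.016,-0.119,0.122,0.68,-0.15,0.15,0],[-0.016,-0.119,0.122,0.68,-0.15,0.15,0],[-0.016,-0.119,0.122,0.68,-0.15,0.15,0],[-0.016,-0.119,0.122,0.68,-0.15,0.15,0],[-0.016,-0.119,0.122,0.68,-0.15,0.15,0],[-0.016,-0.119,0.122,0.68,-0.15,0.15,0],[-0.016,-0.119,0.122,0.68,-0.15,0.15,0],[-0.016,-0.119,0.122,0.68,-0.15,0.15,0]]]'; python3 - <<'E'
from h import *
# bottle axis point 57 mm up at S; tool upright pose
d=frame(43.2,-60)[:,2]; print(d)
g=np.array([.47,-.50,.055+.10]); go(g+.019*d,frame(43.2,-60))
E
```

```text
clock: 7.12
eef_pos: [0.4509, -0.3796, 0.2396]
orientation: [[-0.964, 0.071, 0.258], [0.069, 0.998, -0.017], [-0.258, 0.001, -0.966]]
ft_force: [0.2, -0.6, -1.2]
opening: 0.0494
grasp_force: 42.2
[ 0.5928 -0.6313 -0.5   ]
turn [ 0.0743 -0.1192  0.0965] shift [-0.0702 -0.6501  0.5047] | deg 61.3 mm 165.2 q [-59.3 -10.1 -10.5  81.   12.3 -54.4]
```

```bash
python3 -m crank '[[[0.074,-0.119,0.0965,-0.07,-0.65,0.505,0],[0.074,-0.119,0.0965,-0.07,-0.65,0.505,0],[0.074,-0.119,0.0965,-0.07,-0.65,0.505,0],[0.074,-0.119,0.0965,-0.07,-0.65,0.505,0],[0.074,-0.119,0.0965,-0.07,-0.65,0.505,0],[0.074,-0.119,0.0965,-0.07,-0.65,0.505,0],[0.074,-0.119,0.0965,-0.07,-0.65,0.505,0],[0.074,-0.119,0.0965,-0.07,-0.65,0.505,0],[0.074,-0.119,0.0965,-0.07,-0.65,0.505,0]]]'; python3 - <<'E'
from h import *
c=read_camera("scene"); crop(c,0,90,280,220,2.8,"pics/u1.png")
s=arm.sense();p=np.array(s["eef_pos"]);p[2]=.056; go(p,frame(43.2,-60))
E
```

```text
clock: 8.25
eef_pos: [0.4858, -0.5169, 0.1449]
orientation: [[-0.347, 0.729, 0.59], [0.373, 0.685, -0.626], [-0.86, 0.003, -0.51]]
ft_force: [1.0, -0.7, -2.2]
opening: 0.0493
grasp_force: 42.9
turn [ 0.0002 -0.0016 -0.0004] shift [ 0.3853 -0.0014  0.2276] | deg 0.6 mm 89.5 q [-63.7 -38.  -62.8   6.9  14.5  -8.6]
```

View pics/u1.png

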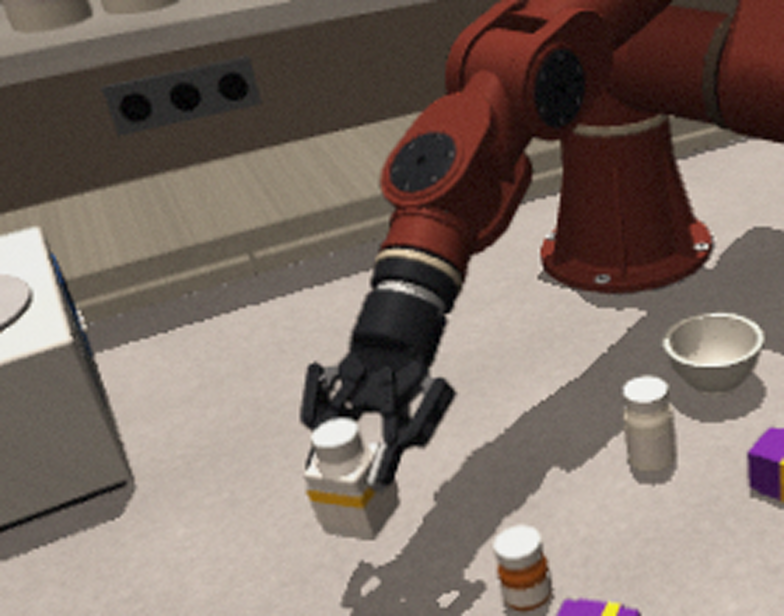

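The picture shows the bottle upright in the gripper, cap at (337,435), over clear counter. Joint 3 sits at its limit, so I set the bottle down about 35 mm further out.

```bash
python3 - <<'E'
from h import *
go([.510,-.543,.13],frame(43.2,-60))
go([.510,-.543,.056],frame(43.2,-60))
E
```

```text
turn [ 0.0002 -0.0016 -0.0004] shift [-0.0233 -0.0002  0.1919] | deg 0.6 mm 38.7 q [-63.7 -38.  -62.8   6.9  14.5  -8.6]
turn [ 0.0002 -0.0016 -0.0004] shift [ 0.2953 -0.0014  0.38  ] | deg 0.6 mm 96.3 q [-63.7 -38.  -62.8   6.9  14.5  -8.6]
```

```bash
python3 -m crank '[[[0,-0.0016,0,-0.02,0,0.19,0],[0,-0.0016,0,0.1,0,0.26,0],[0,-0.0016,0,0.2,0,0.32,0],[0,-0.0016,0,0.25,0,0.35,0],[0,-0.0016,0,0.295,0,0.38,0],[0,-0.0016,0,0.295,0,0.38,0],[0,-0.0016,0,0.295,0,0.38,0]]]'; python3 - <<'E'
from h import *
s=arm.sense();p=np.array(s["eef_pos"]);p[2]-=.010; go(p,frame(43.2,-60)); print(s["ft_force"])
E
```

```text
clock: 9.18
eef_pos: [0.5114, -0.5444, 0.06]
orientation: [[-0.337, 0.729, 0.595], [0.362, 0.684, -0.633], [-0.869, 0.002, -0.495]]
ft_force: [-0.3, -0.1, -2.1]
opening: 0.0496
grasp_force: 42.8
turn [ 0.0001  0.0009 -0.0004] shift [ 0.0434 -0.0001  0.0248] | deg 0.4 mm 10.0 q [-62.4 -15.2 -58.  -12.2  13.5  -7.7]
[-0.26   -0.104  -2.0717]
```

```bash
python3 -m crank '[[[0,0.001,0,0.017,0,0.01,0],[0,0.001,0,0.035,0,0.02,0],[0,0.001,0,0.043,0,0.025,0],[0,0.001,0,0.043,0,0.025,0],[0,0.001,0,0.043,0,0.025,0]]]'
```

```text
clock: 9.8
eef_pos: [0.5112, -0.5439, 0.0489]
orientation: [[-0.341, 0.729, 0.593], [0.367, 0.684, -0.63], [-0.865, 0.003, -0.502]]
ft_force: [0.1, -0.7, -1.3]
opening: 0.0495
grasp_force: 42.8
```

```bash
python3 -m crank '[[[0,0,0,0.009,0,0.005,0],[0,0,0,0.013,0,0.0075,0],[0,0,0,0.013,0,0.0075,0],[0,0,0,0.013,0,0.0075,0]]]'
```

```text
clock: 10.3
eef_pos: [0.5112, -0.544, 0.046]
orientation: [[-0.341, 0.729, 0.593], [0.367, 0.684, -0.63], [-0.865, 0.003, -0.502]]
ft_force: [0.3, 0.6, -1.4]
opening: 0.0495
grasp_force: 42.9
```

```bash
python3 -m crank '[[[0,0,0,0.006,0,0.004,0],[0,0,0,0.009,0,0.005,0],[0,0,0,0.009,0,0.005,0]]]'
```

```text
clock: 10.68
eef_pos: [0.512, -0.5447, 0.0459]
orientation: [[-0.34, 0.729, 0.594], [0.365, 0.685, -0.631], [-0.867, 0.002, -0.499]]
ft_force: [0.3, 3.0, 6.4]
opening: 0.0497
grasp_force: 43.6
```

Contact at z 0.046, as calculated. I release and back off along the tool.

```bash
python3 -m crank '[[[0,0,0,0,0,0,0.75],[0,0,0,0,0,0,0.9],[0,0,0,0,0,0,1],[0,0,0,0,0,0,1],[0,0,0,0,0,-0.08,1],[0,0,0,0,0,-0.2,1],[0,0,0,0,0,-0.4,1],[0,0,0,0,0,-0.6,1],[0,0,0,0,0,-0.7,1],[0,0,0,0,0,-0.7,1]]]'; python3 - <<'E'
from h import *
s=arm.sense();print(s["q"])
c=read_camera("top"); crop(c,370,140,120,120,5,"pics/s1.png")
E
```

```text
clock: 11.92
eef_pos: [0.4762, -0.5119, 0.1317]
orientation: [[-0.372, 0.726, 0.578], [0.399, 0.687, -0.607], [-0.838, 0.005, -0.545]]
ft_force: [0.6, -0.4, -0.3]
opening: 0.0854
grasp_force: 0.0
[-64.4004 -38.3507 -62.6842  10.0177  15.0249  -9.72  ]
```

View pics/s1.png

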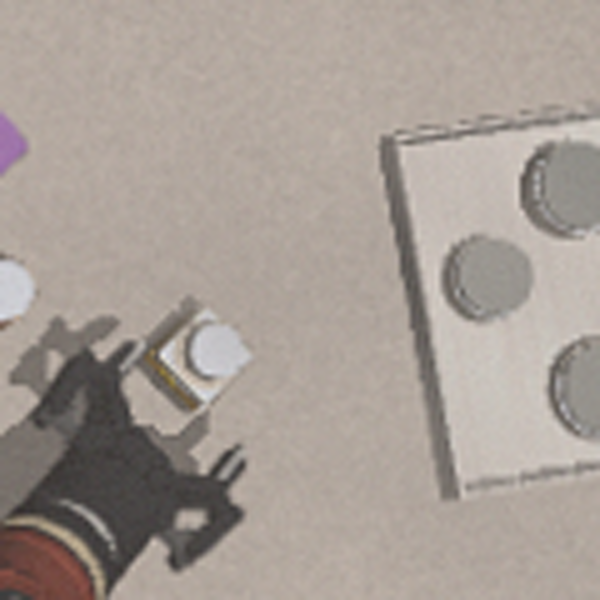

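The bottle stands with its cap top at (219,350) in the crop, clear of everything. I compare that with the calculated spot, then regrasp from straight above.

```bash
python3 - <<'E'
from h import *
c=read_camera("top")
f=lambda p,z:at_z(c,(370+(p[0]+.5)/5-.5,140+(p[1]+.5)/5-.5),z)
print("cap",f((219,350),.098)); a,b=f((207,308),.070),f((252,354),.070); print("edge az",np.degrees(np.arctan2(*(b-a)[1::-1])),np.linalg.norm(b-a))
go([.48,-.51,.25],frame(43.2,0))
E
```

```text
cap [ 0.5048 -0.5387  0.098 ]
edge az -135.79201885525154 0.04394008905635548
turn [0.0011 0.158  0.0002] shift [-0.5062  0.0232 -0.3206] | deg 56.9 mm 119.9 q [-64.4 -38.2 -62.7  10.   15.   -9.7]
```

```bash
python3 -m crank '[[[0,0,0,-0.25,0,-0.17,1],[0,0.05,0,-0.506,0.02,-0.32,1],[0,0.158,0,-0.506,0.02,-0.32,1],[0,0.158,0,-0.506,0.02,-0.32,1],[0,0.158,0,-0.506,0.02,-0.32,1],[0,0.158,0,-0.506,0.02,-0.32,1],[0,0.158,0,-0.506,0.02,-0.32,1],[0,0.158,0,-0.506,0.02,-0.32,1],[0,0.158,0,-0.506,0.02,-0.32,1]]]'; python3 - <<'E'
from h import *
go([.505,-.538,.14],frame(43.2,0))
go([.505,-.538,.037],frame(43.2,0))
E
```

```text
clock: 13.15
eef_pos: [0.4802, -0.5113, 0.2424]
orientation: [[-0.687, 0.726, -0.001], [0.726, 0.687, 0.011], [0.009, 0.007, -1.0]]
ft_force: [-1.1, 0.7, -0.9]
opening: 0.0855
grasp_force: 0.0
turn [ 0.0011 -0.0014  0.0006] shift [-0.1868 -0.0051  0.5103] | deg 0.7 mm 108.7 q [-57.6  26.   30.1  94.7   0.3 -11. ]
turn [ 0.0011 -0.0014  0.0006] shift [-0.1915 -0.0087  1.0253] | deg 0.7 mm 208.6 q [-57.6  26.   30.1  94.7   0.3 -11. ]
```

```bash
python3 -m crank '[[[0.001,-0.0014,0,-0.19,-0.007,0,1],[0.001,-0.0014,0,-0.19,-0.007,0.1,1],[0.001,-0.0014,0,-0.19,-0.007,0.3,1],[0.001,-0.0014,0,-0.19,-0.007,0.51,1],[0.001,-0.0014,0,-0.19,-0.007,0.51,1],[0.001,-0.0014,0,-0.19,-0.007,0.51,1]]]'; python3 - <<'E'
from h import *
go([.505,-.538,.037],frame(43.2,0))
E
```

```text
clock: 13.9
eef_pos: [0.5053, -0.5388, 0.15]
orientation: [[-0.687, 0.726, 0.007], [0.726, 0.687, -0.009], [-0.011, -0.001, -1.0]]
ft_force: [-0.2, 0.3, 0.4]
opening: 0.0854
grasp_force: 0.0
turn [-0.0002  0.0018  0.0006] shift [0.0106 0.0023 0.5647] | deg 0.7 mm 113.0 q [-57.   30.2  26.   85.1   0.1 -10.4]
```

```bash
python3 -m crank '[[[0,0.001,0,0.005,0.002,0.15,1],[0,0.001,0,0.005,0.002,0.3,1],[0,0.001,0,0.005,0.002,0.42,1],[0,0.001,0,0.005,0.002,0.52,1],[0,0.001,0,0.005,0.002,0.56,1],[0,0.001,0,0.005,0.002,0.56,1],[0,0.001,0,0.005,0.002,0.56,1]]]'; python3 - <<'E'
from h import *
go([.505,-.538,.037],frame(43.2,0))
E
```

```text
clock: 14.78
eef_pos: [0.5057, -0.5389, 0.0368]
orientation: [[-0.688, 0.726, 0.002], [0.726, 0.688, -0.003], [-0.004, -0.001, -1.0]]
ft_force: [-0.7, -0.3, -0.0]
opening: 0.0852
grasp_force: 0.0
turn [-0.0002  0.0006  0.0007] shift [ 0.0057  0.0004 -0.0009] | deg 0.3 mm 1.2 q [-56.9  32.8  17.6  74.6  -0.  -10.3]
```

Grip, then lift.

```bash
python3 -m crank '[[[0,0,0,0,0,0,0.5],[0,0,0,0,0,0,0],[0,0,0,0,0,0,0],[0,0,0,0,0,0,0],[0,0,0,0,0,0,0],[0,0,0,0,0,0,0],[0,0,0,0,0,-0.1,0],[0,0,0,0,0,-0.3,0],[0,0,0,0,0,-0.6,0],[0,0,0,0,0,-0.95,0],[0,0,0,0,0,-0.95,0],[0,0,0,0,0,-0.95,0]]]' 40; python3 - <<'E'
from h import *
go([.57,-.38,.24],frame(25,0))
E
```

```text
clock: 16.27
eef_pos: [0.5052, -0.538, 0.2258]
orientation: [[-0.687, 0.726, 0.001], [0.726, 0.687, -0.002], [-0.002, -0.001, -1.0]]
ft_force: [-0.1, 0.8, -2.6]
opening: 0.0494
grasp_force: 42.1
turn [-0.0001  0.0004  0.0512] shift [ 0.3508  0.7785 -0.0724] | deg 18.4 mm 171.4 q [-56.9  32.2  36.5  94.1  -0.  -10.3]
```

```bash
python3 -m crank '[[[0,0,0.051,0.1,0.2,-0.08,0],[0,0,0.051,0.2,0.45,-0.08,0],[0,0,0.051,0.35,0.75,-0.08,0],[0,0,0.051,0.35,0.78,-0.08,0],[0,0,0.051,0.35,0.78,-0.08,0],[0,0,0.051,0.35,0.78,-0.08,0]]]'; python3 - <<'E'
from h import *
go([.59,-.19,.24],frame(12,0))
E
```

```text
clock: 17.02
eef_pos: [0.5694, -0.3809, 0.2399]
orientation: [[-0.423, 0.906, -0.001], [0.906, 0.423, -0.001], [-0.001, -0.001, -1.0]]
ft_force: [-0.2, -0.7, -2.1]
opening: 0.0493
grasp_force: 42.3
turn [-0.0002  0.0001  0.0361] shift [ 0.8213  0.4966 -0.0015] | deg 13.0 mm 192.0 q [-44.7  21.8  24.6  92.8  -0.1  20.3]
```

```bash
python3 -m crank '[[[0,0,0.036,0.2,0.12,0,0],[0,0,0.036,0.42,0.25,0,0],[0,0,0.036,0.65,0.4,0,0],[0,0,0.036,0.82,0.5,0,0],[0,0,0.036,0.82,0.5,0,0],[0,0,0.036,0.82,0.5,0,0]]]'; python3 - <<'E'
from h import *
go([.595,0,.24],frame(0,0))
E
```

```text
clock: 17.77
eef_pos: [0.5912, -0.1903, 0.2405]
orientation: [[-0.209, 0.978, 0.0], [0.978, 0.209, -0.002], [-0.002, -0.0, -1.0]]
ft_force: [-0.5, 0.1, -1.3]
opening: 0.0497
grasp_force: 42.4
turn [0.     0.0003 0.0334] shift [0.9265 0.2173 0.0006] | deg 12.0 mm 190.3 q [-29.8   9.8  10.6  90.8  -0.1  48.1]
```

```bash
python3 -m crank '[[[0,0,0.033,0.2,0.05,0,0],[0,0,0.033,0.45,0.1,0,0],[0,0,0.033,0.7,0.16,0,0],[0,0,0.033,0.925,0.217,0,0],[0,0,0.033,0.925,0.217,0,0],[0,0,0.033,0.925,0.217,0,0]]]'; python3 - <<'E'
from h import *
go([.597,.105,.24],frame(0,0))
E
```

```text
clock: 18.52
eef_pos: [0.5952, -0.0004, 0.2402]
orientation: [[-0.003, 1.0, 0.0], [1.0, 0.003, -0.002], [-0.002, 0.0, -1.0]]
ft_force: [0.1, -0.5, -1.6]
opening: 0.0495
grasp_force: 42.4
turn [0.0001 0.0004 0.0004] shift [ 0.5272  0.0103 -0.0001] | deg 0.2 mm 105.5 q [-12.6   5.2   5.7  90.4  -0.1  77.3]
```

```bash
python3 -m crank '[[[0,0,0,0.2,0.01,0,0],[0,0,0,0.4,0.01,0,0],[0,0,0,0.527,0.01,0,0],[0,0,0,0.527,0.01,0,0],[0,0,0,0.527,0.01,0.1,0],[0,0,0,0.527,0.01,0.2,0],[0,0,0,0.527,0.01,0.3,0],[0,0,0,0.527,0.01,0.3,0]]]'; python3 - <<'E'
from h import *
c=read_camera("top"); crop(c,145,140,110,100,6,"pics/e1.png")
go([.597,.105,.059],frame(0,0))
E
```

```text
clock: 19.52
eef_pos: [0.5957, 0.1052, 0.1783]
orientation: [[-0.002, 1.0, -0.003], [1.0, 0.002, -0.002], [-0.002, -0.003, -1.0]]
ft_force: [-0.3, 0.2, -1.6]
opening: 0.0494
grasp_force: 42.4
turn [-0.0001  0.0003  0.0005] shift [-0.0015  0.004   0.6035] | deg 0.2 mm 120.7 q [-2.3  6.7  1.1 84.3 -0.1 87.6]
```

View pics/e1.png

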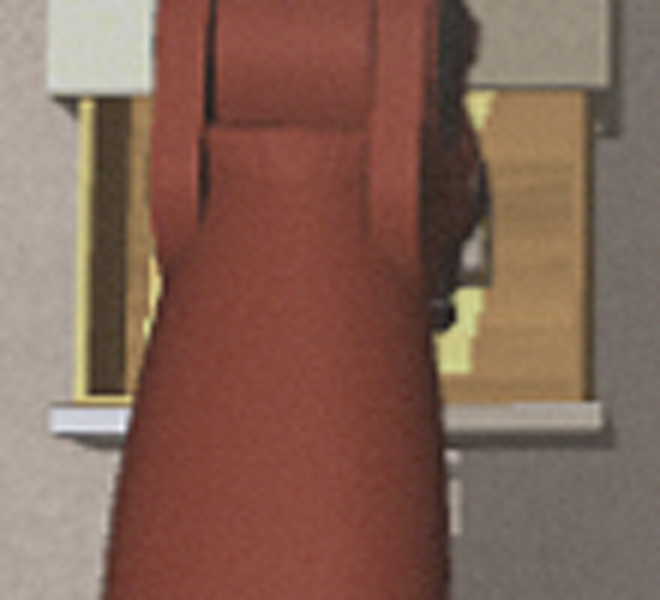

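```bash
python3 - <<'E'
from h import *
c=read_camera("top"); print(proj(c,[[.575,.08,.2],[.575,.08,.15],[.597,.05,.123],[.681,.08,.145]]), 145+490/6,140+285/6)
E
python3 -m crank '[[[0,0,0,0,0.004,0.1,0],[0,0,0,0,0.004,0.2,0],[0,0,0,0,0.004,0.3,0],[0,0,0,0,0.004,0.4,0],[0,0,0,0,0.004,0.48,0],[0,0,0,0,0.004,0.53,0],[0,0,0,0,0.004,0.56,0],[0,0,0,0,0.004,0.56,0],[0,0,0,0,0.004,0.56,0]]]'
```

```text
[[225.5436 183.6371]
 [227.0882 185.938 ]
 [237.0809 180.5116]
 [227.7273 154.0557]] 226.66666666666669 187.5
clock: 20.75
eef_pos: [0.5979, 0.1062, 0.069]
orientation: [[-0.004, 1.0, 0.002], [1.0, 0.004, -0.002], [-0.002, 0.002, -1.0]]
ft_force: [1.4, 0.3, -2.3]
opening: 0.0495
grasp_force: 42.4
```

```bash
python3 -m crank '[[[0,0,0,0,0,0.015,0],[0,0,0,0,0,0.03,0],[0,0,0,0,0,0.042,0],[0,0,0,0,0,0.042,0],[0,0,0,0,0,0.042,0]]]'
```

```text
clock: 21.38
eef_pos: [0.5975, 0.1062, 0.06]
orientation: [[-0.004, 1.0, 0.001], [1.0, 0.004, -0.002], [-0.002, 0.001, -1.0]]
ft_force: [-0.4, -0.6, -1.5]
opening: 0.0496
grasp_force: 42.4
```

```bash
python3 -m crank '[[[0,0,0,0,0,0.005,0],[0,0,0,0,0,0.008,0],[0,0,0,0,0,0.008,0]]]'
```

```text
clock: 21.75
eef_pos: [0.5974, 0.1062, 0.0583]
orientation: [[-0.004, 1.0, 0.001], [1.0, 0.004, -0.002], [-0.002, 0.001, -1.0]]
ft_force: [0.3, -0.4, -1.4]
opening: 0.0494
grasp_force: 42.4
```

```bash
python3 -m crank '[[[0,0,0,0,0,0.005,0],[0,0,0,0,0,0.008,0],[0,0,0,0,0,0.008,0],[0,0,0,0,0,0.008,0]]]'
```

```text
clock: 22.25
eef_pos: [0.5984, 0.1062, 0.058]
orientation: [[-0.004, 1.0, 0.003], [1.0, 0.004, -0.002], [-0.002, 0.003, -1.0]]
ft_force: [-0.5, -0.0, 5.6]
opening: 0.0494
grasp_force: 43.3
```

Contact (5.6 N up). I release and rise slowly.

```bash
python3 -m crank '[[[0,0,0,0,0,0,0.75],[0,0,0,0,0,0,0.95],[0,0,0,0,0,0,0.95],[0,0,0,0,0,0,0.95],[0,0,0,0,0,-0.1,0.95],[0,0,0,0,0,-0.2,0.95],[0,0,0,0,0,-0.4,0.95],[0,0,0,0,0,-0.65,0.95],[0,0,0,0,0,-0.95,0.95],[0,0,0,0,0,-0.95,0.95],[0,0,0,0,0,-0.95,0.95]]]'; python3 - <<'E'
from h import *
go([.40,.10,.25],frame(0,0))
E
```

```text
clock: 23.62
eef_pos: [0.5977, 0.1066, 0.2479]
orientation: [[-0.004, 1.0, 0.003], [1.0, 0.004, -0.002], [-0.002, 0.003, -1.0]]
ft_force: [-0.5, -0.1, -0.5]
opening: 0.0809
grasp_force: 0.0
turn [0.0004 0.0003 0.0007] shift [-0.029  -0.9884 -0.0129] | deg 0.3 mm 197.8 q [-2.2  7.3  8.7 91.3 -0.1 87.6]
```

```bash
python3 -m crank '[[[0,0,0,0,-0.25,0,0],[0,0,0,0.1,-0.5,0,0],[0,0,0,0.2,-0.75,0,0],[0,0,0,0.3,-0.97,0,0],[0,0,0,0.34,-0.97,0,0],[0,0,0,0.34,-0.97,0,0],[0,0,0,0.34,-0.97,0,0]]]'; python3 - <<'E'
from h import *
c=read_camera("top"); crop(c,145,140,110,100,6,"pics/f1.png")
go([.405,.174,.085],frame(0,0))
E
```

```text
clock: 24.5
eef_pos: [0.4035, 0.1734, 0.2459]
orientation: [[-0.004, 1.0, -0.0], [1.0, 0.004, -0.002], [-0.002, -0.0, -1.0]]
ft_force: [0.1, 0.2, 0.2]
opening: 0.0001
grasp_force: 0.0
turn [-0.0001  0.0003  0.0005] shift [0.0051 0.0075 0.8047] | deg 0.2 mm 160.9 q [  6.2 -22.1 -18.5  93.6  -0.1  96. ]
```

View pics/f1.png

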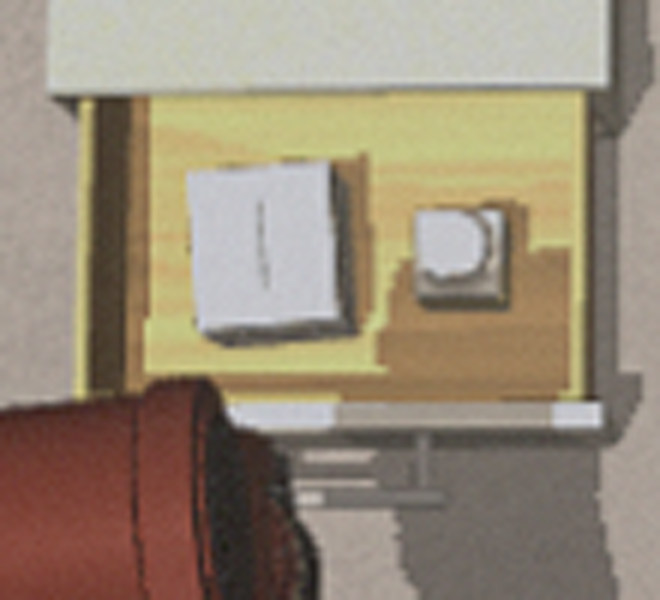

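The picture shows the bottle standing in the drawer, cap up at (453,245), clear of the carton and walls, with the drawer unmoved. I lower the shut fingers in front of the handle.

```bash
python3 -m crank '[[[0,0,0,0,0,0.25,0],[0,0,0,0,0,0.5,0],[0,0,0,0,0,0.75,0],[0,0,0,0,0,0.805,0],[0,0,0,0,0,0.805,0],[0,0,0,0,0,0.805,0]]]'; python3 -m crank '[[[0,0,0,0,0.03,0,0],[0,0,0,0,0.06,0,0],[0,0,0,0,0.09,0,0],[0,0,0,0,0.12,0,0],[0,0,0,0,0.15,0,0],[0,0,0,0,0.18,0,0],[0,0,0,0,0.21,0,0],[0,0,0,0,0.24,0,0],[0,0,0,0,0.28,0,0],[0,0,0,0,0.32,0,0],[0,0,0,0,0.36,0,0],[0,0,0,0,0.40,0,0]]]'
```

```text
clock: 25.3
eef_pos: [0.4047, 0.1735, 0.0876]
orientation: [[-0.004, 1.0, 0.004], [1.0, 0.004, -0.001], [-0.001, 0.004, -1.0]]
ft_force: [0.1, 0.2, -0.1]
opening: -0.0002
grasp_force: 0.0
clock: 26.8
eef_pos: [0.4837, 0.1739, 0.0855]
orientation: [[-0.004, 1.0, 0.001], [1.0, 0.004, -0.002], [-0.002, 0.001, -1.0]]
ft_force: [-2.4, 0.9, -0.4]
opening: -0.0
grasp_force: 0.6
```

```bash
python3 -m crank '[[[0,0,0,0,0.04,0,0],[0,0,0,0,0.08,0,0],[0,0,0,0,0.12,0,0],[0,0,0,0,0.16,0,0],[0,0,0,0,0.20,0,0],[0,0,0,0,0.24,0,0],[0,0,0,0,0.28,0,0],[0,0,0,0,0.32,0,0],[0,0,0,0,0.36,0,0],[0,0,0,0,0.40,0,0],[0,0,0,0,0.44,0,0],[0,0,0,0,0.48,0,0]]]'; python3 -m crank '[[[0,0,0,0,0.025,0,0],[0,0,0,0,0.05,0,0],[0,0,0,0,0.075,0,0],[0,0,0,0,0.1,0,0],[0,0,0,0,0.12,0,0],[0,0,0,0,0.14,0,0],[0,0,0,0,0.155,0,0],[0,0,0,0,0.17,0,0],[0,0,0,0,0.17,0,0]]]'
```

```text
clock: 28.3
eef_pos: [0.5797, 0.1742, 0.0856]
orientation: [[-0.004, 1.0, 0.001], [1.0, 0.004, -0.002], [-0.002, 0.001, -1.0]]
ft_force: [-1.0, 0.3, 0.6]
opening: 0.0001
grasp_force: 0.6
clock: 29.42
eef_pos: [0.6111, 0.1743, 0.0855]
orientation: [[-0.004, 1.0, -0.004], [1.0, 0.004, -0.002], [-0.002, -0.004, -1.0]]
ft_force: [-13.1, -1.0, 7.0]
opening: 0.0
grasp_force: 6.7
```

```bash
python3 -m crank '[[[0,0,0,0,-0.1,0,0],[0,0,0,0,-0.3,0,0],[0,0,0,0,-0.6,0,0],[0,0,0,0,-0.9,0,0],[0,0,0,0,-0.9,0,0],[0,0,0,0,-0.9,0,0]]]'; python3 - <<'E'
from h import *
c=read_camera("scene"); crop(c,290,160,230,170,3.4,"pics/g1.png")
c=read_camera("top"); crop(c,145,60,120,140,4,"pics/g2.png")
E
```

```text
clock: 30.18
eef_pos: [0.4341, 0.1737, 0.0862]
orientation: [[-0.004, 1.0, 0.003], [1.0, 0.004, -0.002], [-0.002, 0.003, -1.0]]
ft_force: [0.3, -0.0, -0.3]
opening: -0.0003
grasp_force: 0.0
```

View pics/g2.png

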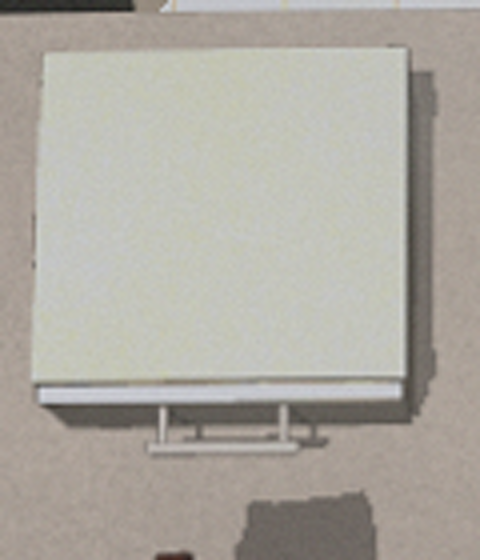

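The picture shows the drawer front lying against the unit, with panel rows 384-402 just under the unit's edge at 380. I measure how close it is.

```bash
python3 - <<'E'
from h import *
c=read_camera("top")
f=lambda p,z:at_z(c,(145+(p[0]+.5)/4-.5,60+(p[1]+.5)/4-.5),z)
print("unit edge",f((220,379),.145),"panel front",f((220,402),.132),"panel back",f((220,384),.132),"handle",f((225,448),.107))
E
```

```text
unit edge [0.6801 0.1724 0.145 ] panel front [0.6635 0.1739 0.132 ] panel back [0.6786 0.1743 0.132 ] handle [0.6294 0.1727 0.107 ]
```

```bash
python3 -m crank '[[[0,0,0,0,0,-0.2,0],[0,0,0,0,0,-0.5,0],[0,0,0,0,0,-0.5,0],[0,0,0,0,0,-0.5,0]]]'; python3 -c "
from cell import arm
print(arm.job_done())"
```

```text
clock: 30.82
eef_pos: [0.4338, 0.1737, 0.1852]
orientation: [[-0.004, 1.0, 0.0], [1.0, 0.004, -0.002], [-0.002, 0.0, -1.0]]
ft_force: [0.0, -0.5, -0.3]
opening: -0.0001
grasp_force: 0.0
the job is handed in; nothing more can be done
None
```

I stood the white bottle upright in the drawer beside the carton, pushed the drawer to its stop (front within about 2 mm of the unit by camera), and handed in at 30.8 s; the bottle was last seen standing before closing, and no verdict was returned.

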